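Lever open the heavy flap of a sample safe

TASK

Push the red safety stop fully across, out from under the lever, then press the yellow pad on the lever's long end right down so that its short end raises the heavy flap of the sample safe. Keep pressing: finish while still holding the lever down with the flap raised, so that the dish inside can be taken out. Nothing is to be picked up: do not lift the lever out of its notches, do not touch the flap itself, and leave the things standing around alone.

Things in the scene. Friction and masses are not known exactly. Their poses are not given: they have to be found in the camera images.
- sample_safe: shielded sample safe, fixed to the worktop: aluminium base plate 100 x 430 mm, 10 mm thick, with a white box 130 x 132 x 63 mm on its left end (+y), a steel fulcrum in the middle and the lever along it. Origin on the worktop straight below the fulcrum; its x axis points away from the robot across the lever, its y axis runs along the lever towards the box, z up. It is turned up to 0.38 rad either way
- saddle (a point): bottom centre line of the two open-topped notches of the fulcrum in which the lever's pivot pin rests, given at the pin's centre, 72 mm above the worktop. Fulcrum cheeks are 87 mm high
- lever_pivot (a point): centre of the pivot pin of the loose steel lever (bar 20 mm wide, 10 mm thick); the pin just lies in the notches and could be lifted out. The box end is 90 mm long and carries a brass roller under the flap's lip; the free end is the long one. At rest the free end stands up, the bar sloping 0.26 rad; the flap's weight keeps it so
- lever_pad (a point): centre of the top face of the yellow pad, 40 mm (across) x 50 mm (along) on the free, long end of the lever, 165 mm from the pivot pin. About 125 mm above the worktop at rest; pressed right down it meets a rubber bumper at about 41 mm above the worktop, moving nearly straight down (a few mm away from the fulcrum). Pressing takes 3 to 9 N until the bumper
- stop (a joint): red sliding safety stop: 0 = its post stands right under the lever's long arm and blocks it, 0.042 m = pushed fully across along the safe's +x axis, clear on the far side. It stays where it is left and takes about 3 N to slide; it may start up to 6 mm along
- stop_tab (a point): centre of the near (robot-side, -x) face of the red upright tab of the stop, 44 mm wide along the safe's y, 10 mm thick, from 12 to 70 mm above the worktop (this point 48 mm up). It stands about 95 mm on the robot's side of the lever and 95 mm from the fulcrum towards the lever's free end. Push on this face along the safe's +x
- flap (a joint): heavy dark steel flap (1.3 to 2.5 kg, 128 x 132 x 13 mm) on the box, hinged along the box's end far from the lever: 0 = shut, positive = raised; about 0.29 rad with the lever right down. It falls shut when the lever is let go
- flap_lip (a point): middle of the free edge of the flap's 60 mm wide lip, which lies over the lever's short end; 70 mm above the worktop when shut, about 45 mm higher when raised
- vial_black_mid (a point): amber glass vial with a black cap, 22 mm diameter, 48 mm tall, in front of the fulcrum or behind the box; loose, leave it alone. Point at its centre, half-way up
- vial_red_mid (a point): amber glass vial with a red cap, 22 mm diameter, 48 mm tall, in front of the fulcrum or behind the box; loose, leave it alone. Point at its centre, half-way up
- beaker_mid (a point): clear beaker, 44 mm diameter, 58 mm tall, on the near side of the safe; loose, leave it alone. Point at its centre, half-way up
- forceps_mid (a point): steel forceps lying flat, 14 x 123 x 10 mm, on the near side of the box; loose, leave it alone. Point at its centre, half-way up
- tip_box_mid (a point): blue and clear pipette tip box, 87 x 120 x 63 mm, left of the safe; loose, leave it alone. Point at its centre, half-way up
- lever: the loose lever as a whole; origin at its pivot pin, frame upright and parallel to the safe's at rest. The free end lies towards the safe's -y. A tall red and white analyser stands to the right of the work (y below -0.4, x above 0.4): keep the arm clear of it

How it is judged:
By the outcome, as a careful person would: the job done as asked, in the order asked, and still so for the second after the job is handed in, while the arm keeps its last pose, push and grip.
It also fails if it takes over 42 s, if anything falls off the work surface, if the arm or the gripper's body presses on something with over 40 N, if the wrist force passes 120 N, or if a joint passes its speed limit or range.

ROBOT

A 6-joint arm with a two-finger parallel gripper is mounted at the origin on a cart in front of the work surface, level with it; the furniture and walls round the work are solid. World frame = base frame: x ahead of the robot, y to its left, z up, the work surface at z = 0. Lengths are in mm, angles in rad, forces in N, time in s.
With the tool pointing down it reaches from about 275 to 1000 mm from the base axis. Payload 8.4 kg.
Tool frame: the origin (TCP) lies at the very end of the fingers, on their centre line; the grasp point (between the pads) lies 19 mm behind it (r.tcp_to_grasp is the distance from the TCP to the grasp point, in mm); z points along the fingers, y is the line along which they close (so a half turn about z gives the same grasp; the last joint's range is limited). The gripper opens to 85 mm and grips with 20 to 120 N. Pads are 22 mm wide; open, the fingers measure 114 mm over their backs; the gripper's body (76 mm by 85 mm) begins 54 mm behind the grasp point. The pads swing forward as they close: fully open they stand 13 mm farther back than shut.
Start: joints at [-1.117, 0.353, 1.633, -0, 1.155, -0.002], TCP at [275.112, -561.196, 231.281] pointing down, gripper open.
Joint ranges: [-2.63, 2.63], [-0.92, 2.1], [0.06, 2.66], [-1.3, 4.44], [0, 2.69], [-3.02, 3.02]. Speed limits (rad/s): [2.22, 2.22, 2.79, 3.14, 3.14, 3.14].

INTERFACE

Orientations are given as [roll, pitch, yaw] about the fixed x, y, z axes, in that order (R = Rz(yaw) Ry(pitch) Rx(roll)).
In Python, from rig import r gives the robot as it stands. The module is installed in compiled form; this text tells all that it offers.
- The arm moves only by the tool play_rows, never from a script. Its argument "rows" is a list of rows, each an object with "dp": the shift along the tool's x, y, z in units of 40 mm (1.0 is 40 mm), a list of three; "turn": the turn, a rotation vector about the tool's x, y, z in units of 6 degrees (1.0 is 6 degrees), a list of three; "fingers": the closure, from 0 (fully open) to 1 (shut). In form: [{"dp": [tx, ty, tz], "turn": [wx, wy, wz], "fingers": fingers}, ...]. A call has 1 to 5 rows; each row shifts and turns the commanded pose from where the row before left it, along the tool's axes as they then stand; what a row does not reach is not made up. A row lasts 1/12 s, in which the tool goes at most 41.7 mm and 7.16 degrees, less where a joint would pass 70% of its speed; a pose out of reach is approached as far as the arm can. A call is refused whole if a number of a shift passes 1 or a number of a turn 1, either way. A call with a gripper value outside its range is refused whole. The fingers move at their own pace and stop on an object; "force" is the grip in N (left out, the last holds). Time passes only in rows, so rows that do not move let the fingers close. It gives the time, the measured TCP pose, the force, the opening and the grip force at its end, in the units of the state.
- r.sense(): the state, without advancing time (a new reading comes with each control period).
- r.grab_frame(name): name is "side" or "top" or "wrist"; returns a dict with "pixels" (420x560x3 uint8, red, green, blue), "fx", "fy", "cx", "cy" (pixels), "pose" (4x4, takes a point from camera to world coordinates). Camera axes: x right, y down, z forward; pixel columns grow to the right and rows downward; lengths in mm; the calibration is good to about 2 mm. A picture is of the moment at which its call begins. There is no depth.
- r.sign_off(): hands the job in; it is judged then, once.
The state is a dict: "clock": time; "qpos": joint angles; "qvel": joint speeds; "joint_efforts": joint torques, N m; "eef_pos": TCP position; "tcp_rot": TCP orientation; "contact_force": force on the tool from outside, world axes, zero at the start; "wrist_torque": the same for the moment, N m; "opening": opening from 0.0 (shut) to 1.0 (fully open); "grasp_force": force on a finger pad.
Only numpy, scipy, OpenCV 4.12 (cv2) and the standard library are available. Lean on these libraries where they do the work, as an engineer would, in place of code of your own. Each camera call takes 0.05 s, during which the arm holds its last target. There are 200 camera calls.

## Working session

There is one attempt and no reset: what is moved stays moved. The work goes in short steps, Python scripts to look and compute and a tool call to move; the robot and the scene stay as the last step left them, time stands still between calls to the robot, and variables do not carry over. Pictures are saved under pics/ and viewed, at most 10 in all, crops included, and the job is handed in when it is done.

Besides the shell and the picture viewer there is one more tool, called after "Request:" as name([rows], argument=value, ...), one row to a line, values as JSON. play_rows: Moves the arm, as the interface text tells. Its arguments: {"type":"object","properties":{"rows":{"type":"array"},"force":{"type":"number"}},"required":["rows"]}

```bash
mkdir -p pics; cat > h.py <<'E'
import numpy as np, cv2
from rig import r
def ray(f,u,v):
    d=np.array([(u-f["cx"])/f["fx"],(v-f["cy"])/f["fy"],1.]); P=np.array(f["pose"]); return P[:3,3],P[:3,:3]@d
def onz(f,u,v,z):
    o,d=ray(f,u,v); return o+d*(z-o[2])/d[2]
def two(f,a,g,b):
    o,d=ray(f,*a); p,e=ray(g,*b); d=d/np.linalg.norm(d); e=e/np.linalg.norm(e)
    A=np.stack([d,-e],1); s=np.linalg.lstsq(A,p-o,rcond=None)[0]
    P,Q=o+s[0]*d,p+s[1]*e; return (P+Q)/2,np.linalg.norm(P-Q)
def proj(f,X):
    P=np.linalg.inv(np.array(f["pose"])); c=P[:3,:3]@np.array(X)+P[:3,3]; return np.array([f["fx"]*c[0]/c[2]+f["cx"],f["fy"]*c[1]/c[2]+f["cy"]])
E
python3 - <<'E'
from h import *
import pickle
F={n:r.grab_frame(n) for n in("side","top")}
pickle.dump(F,open("F0.pkl","wb"))
for n,f in F.items(): cv2.imwrite(f"pics/{n}0.png",f["pixels"][:,:,::-1]); print(n,np.round(f["pose"],3).tolist(),f["fx"])
s=r.sense();print(s["clock"],s["eef_pos"],s["tcp_rot"],s["contact_force"])
E
```

```text
side [[-0.865, -0.343, 0.367, 261.914], [-0.502, 0.56, -0.659, 712.528], [0.02, -0.754, -0.657, 662.076], [0.0, 0.0, 0.0, 1.0]] 380.4895862282979
top [[0.016, -0.998, 0.061, 515.338], [-1.0, -0.017, -0.015, 148.017], [0.016, -0.061, -0.998, 964.412], [0.0, 0.0, 0.0, 1.0]] 381.8231817093344
0.1 [ 274.90835388 -560.80140175  230.60639086] [-3.14026429e+00 -1.24202803e-05  4.55759221e-01] [ 0.10033868 -0.0477379  -0.2531166 ]
```

View pics/top0.png

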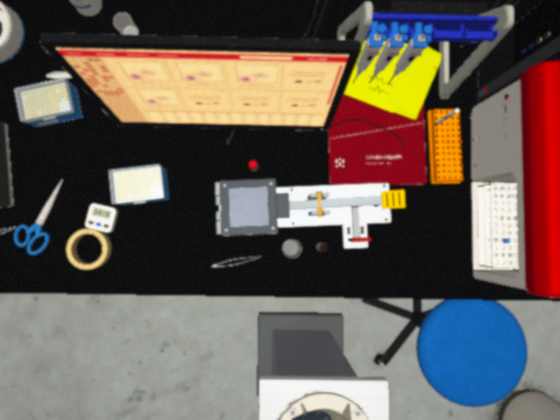

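View pics/side0.png

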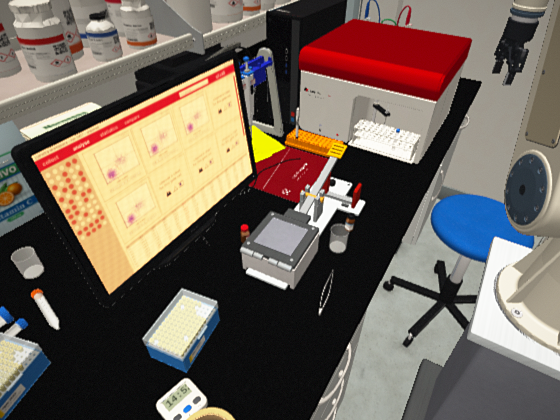

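Top view: the yellow pad is at about (393,199), the red tab at (360,240), the fulcrum at (319,203) and the box at (247,207). The beaker (291,248) and black vial (322,247) are on the near side. In the side view the pad is at about (333,150) and the tab at (358,193).

```bash
python3 - <<'E'
from h import *
import pickle
F=pickle.load(open("F0.pkl","rb"))
def blob(n,lo,hi,box,show=True):
    im=F[n]["pixels"];x0,y0,x1,y1=box
    h=cv2.cvtColor(im,cv2.COLOR_RGB2HSV)
    hh=h.copy(); hh[...,0]=(h[...,0].astype(int)+30)%180
    m=cv2.inRange(hh,lo,hi); k=np.zeros_like(m);k[y0:y1,x0:x1]=m[y0:y1,x0:x1]
    N,L,S,C=cv2.connectedComponentsWithStats(k)
    for i in range(1,N):
        if S[i,4]>8:
            c=np.argwhere(L==i)[:,::-1].astype(np.float32)
            print(n,box,S[i].tolist(),C[i].round(1).tolist(),"rect",cv2.boxPoints(cv2.minAreaRect(c)).round(1).tolist())
Y=((30+22,120,110),(30+34,255,255)); R=((20,120,70),(38,255,255))
blob("top",*Y,(375,180,415,218)); blob("top",*R,(335,228,385,252))
blob("side",*Y,(305,135,352,170)); blob("side",*R,(345,175,372,215))
for n,b,s in(("top",(265,170,425,260),5),("side",(270,130,380,250),5)):
    x0,y0,x1,y1=b; cv2.imwrite(f"pics/{n}_crop.png",cv2.resize(F[n]["pixels"][y0:y1,x0:x1,::-1],None,fx=s,fy=s,interpolation=cv2.INTER_CUBIC))
E
```

```text
top (375, 180, 415, 218) [382, 189, 24, 20, 436] [394.0, 198.9] rect [[382.0, 189.0], [405.0, 189.0], [405.0, 208.0], [382.0, 208.0]]
top (335, 228, 385, 252) [351, 237, 21, 6, 68] [362.1, 239.1] rect [[351.0, 237.0], [371.0, 237.0], [371.0, 242.0], [351.0, 242.0]]
side (305, 135, 352, 170) [327, 142, 20, 16, 159] [336.4, 149.8] rect [[326.6000061035156, 153.8000030517578], [333.6000061035156, 139.8000030517578], [346.0, 146.0], [339.0, 160.0]]
side (345, 175, 372, 215) [352, 183, 10, 25, 137] [356.1, 194.3] rect [[350.1000061035156, 206.60000610351562], [355.0, 182.0], [361.5, 183.3000030517578], [356.6000061035156, 207.89999389648438]]
```

View pics/top_crop.png

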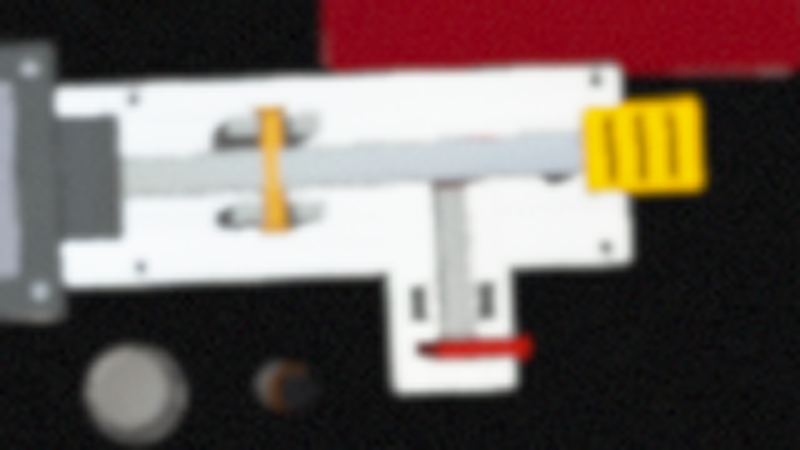

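View pics/side_crop.png

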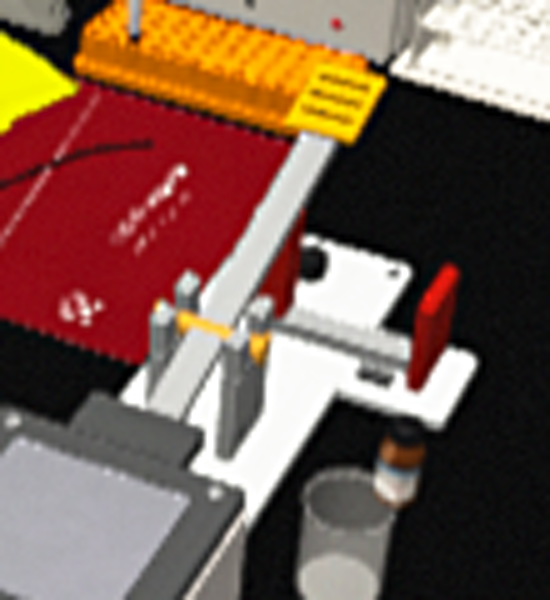

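The crops show the pad centre at top px (394.0,198.8) and side px (337.6,150.6). The tab's top edge runs from (350,239) to (371,238) in the top view. The black vial and beaker stand near the tab but to its left.

```bash
python3 - <<'E'
from h import *
import pickle
F=pickle.load(open("F0.pkl","rb"));T,S=F["top"],F["side"]
tc=lambda u,v:(265+(u-2)/5,170+(v-2)/5)
sc=lambda u,v:(270+(u-2)/5,130+(v-2)/5)
P=lambda *a:print(a[0],np.round(a[1],1).tolist(),*a[2:])
for a in((55,88),(620,64),(633,263),(514,267),(62,289),(388,280),(395,396),(518,388)): P("plate z10",onz(T,*tc(*a),10))
pl=[onz(T,*tc(*a),10) for a in((55,88),(620,64),(62,289),(633,263))]
for i in(0,2):
    d=pl[i]-pl[i+1]; print("yaw",np.arctan2(-d[0],d[1]))
pad,e=two(T,tc(645,145),S,sc(338,103)); P("pad2",pad,e); P("padz125",onz(T,*tc(645,145),125))
P("pinz72 a",onz(T,*tc(272,108),72)); P("pin b",onz(T,*tc(277,231),72)); 
t,e=two(T,tc(530,350),S,sc(449,268));P("tab topright",t,e)
P("tab L z70",onz(T,*tc(420,353),70)); P("tab R z70",onz(T,*tc(530,353),70))
P("vial top z48",onz(T,*tc(295,386),48)); P("beaker",onz(T,*tc(130,390),58))
P("tab bot (side)",onz(S,*sc(415,388),12)); P("tab top (side)",onz(S,*sc(447,268),70))
E
```

```text
plate z10 [622.2, 128.3, 10.0]
plate z10 [639.6, -157.0, 10.0]
plate z10 [539.2, -163.4, 10.0]
plate z10 [536.2, -103.4, 10.0]
plate z10 [521.4, 123.2, 10.0]
plate z10 [528.6, -40.0, 10.0]
plate z10 [470.9, -43.9, 10.0]
plate z10 [475.8, -105.5, 10.0]
yaw 0.060872587421089454
yaw 0.06195876238651658
pad2 [588.5, -133.6, 119.1] 1.6357345170934787
padz125 [588.7, -131.3, 125.0]
pinz72 a [607.7, 27.3, 72.0]
pin b [549.8, 24.5, 72.0]
tab topright [497.6, -95.3, 67.2] 3.3206989696159392
tab L z70 [493.9, -43.4, 70.0]
tab R z70 [494.7, -95.2, 70.0]
vial top z48 [476.7, 11.8, 48.0]
beaker [474.0, 91.5, 58.0]
tab bot (side) [495.3, -57.8, 12.0]
tab top (side) [498.9, -90.0, 70.0]
```

```bash
cat >> h.py <<'E'
from scipy.spatial.transform import Rotation as Ro
def plan(p,rpy,n,tot=None):
    "n equal rows to the target; first rows' dp/turn in tool units"
    s=r.sense(); p0=np.array(s["eef_pos"]); R=Ro.from_euler("xyz",s["tcp_rot"]); w=(R.inv()*Ro.from_euler("xyz",rpy)).as_rotvec()
    print("turn total",np.round(np.degrees(w)/6,2),"dist",np.round(np.array(p)-p0,1))
    for i in range(n):
        dp=R.inv().apply((np.array(p)-p0)/n)/40; print(np.round(dp,2).tolist(),np.round(np.degrees(w)/6/n,2).tolist()); R=R*Ro.from_rotvec(w/n)
def st():
    s=r.sense(); print({k:np.round(s[k],3).tolist() for k in("clock","eef_pos","tcp_rot","contact_force","opening","qpos")})
E
python3 -c "
from h import *
plan([443,-76,42],[3.1416,-.26,.061],14)"
```

```text
turn total [-0.5   2.45  3.75] dist [ 168.1  484.8 -188.6]
[0.65, -0.64, 0.34] [-0.04, 0.18, 0.27]
[0.63, -0.66, 0.35] [-0.04, 0.18, 0.27]
[0.6, -0.68, 0.36] [-0.04, 0.18, 0.27]
[0.57, -0.7, 0.36] [-0.04, 0.18, 0.27]
[0.55, -0.72, 0.37] [-0.04, 0.18, 0.27]
[0.52, -0.73, 0.38] [-0.04, 0.18, 0.27]
[0.49, -0.75, 0.39] [-0.04, 0.18, 0.27]
[0.46, -0.76, 0.39] [-0.04, 0.18, 0.27]
[0.44, -0.78, 0.4] [-0.04, 0.18, 0.27]
[0.41, -0.79, 0.4] [-0.04, 0.18, 0.27]
[0.38, -0.8, 0.41] [-0.04, 0.18, 0.27]
[0.35, -0.82, 0.41] [-0.04, 0.18, 0.27]
[0.32, -0.83, 0.41] [-0.04, 0.18, 0.27]
[0.29, -0.84, 0.41] [-0.04, 0.18, 0.27]
```

Request:
play_rows([
  {"dp": [0.65, -0.64, 0.3], "turn": [-0.04, 0.18, 0.27], "fingers": 1},
  {"dp": [0.63, -0.66, 0.3], "turn": [-0.04, 0.18, 0.27], "fingers": 1},
  {"dp": [0.6, -0.68, 0.3], "turn": [-0.04, 0.18, 0.27], "fingers": 1},
  {"dp": [0.57, -0.7, 0.3], "turn": [-0.04, 0.18, 0.27], "fingers": 1},
  {"dp": [0.55, -0.72, 0.3], "turn": [-0.04, 0.18, 0.27], "fingers": 1},
], force=40)

```text
clock: 0.52
eef_pos: [335.0, -386.8, 174.0]
tcp_rot: [3.128, -0.096, 0.313]
contact_force: [0.7, 0.4, -0.1]
opening: 0.3
grasp_force: 0.0
```

Request:
play_rows([
  {"dp": [0.5, -0.73, 0.35], "turn": [-0.04, 0.18, 0.27], "fingers": 1},
  {"dp": [0.47, -0.75, 0.35], "turn": [-0.04, 0.18, 0.27], "fingers": 1},
  {"dp": [0.44, -0.76, 0.35], "turn": [-0.04, 0.18, 0.27], "fingers": 1},
  {"dp": [0.42, -0.78, 0.35], "turn": [-0.04, 0.18, 0.27], "fingers": 1},
  {"dp": [0.4, -0.79, 0.35], "turn": [-0.04, 0.18, 0.27], "fingers": 1},
])

```text
clock: 0.93
eef_pos: [391.1, -215.6, 114.3]
tcp_rot: [3.127, -0.193, 0.172]
contact_force: [0.5, -0.7, -0.1]
opening: -0.001
grasp_force: 0.0
```

```bash
python3 -c "
from h import *
st();plan([443,-76,42],[3.1416,-.26,.061],5)"
```

```text
{'clock': 0.933, 'eef_pos': [391.12, -215.584, 114.323], 'tcp_rot': [3.127, -0.193, 0.172], 'contact_force': [0.51, -0.69, -0.111], 'opening': -0.001, 'qpos': [-0.602, 0.179, 2.216, 0.217, 0.609, 0.629]}
turn total [-0.1   0.63  1.03] dist [ 51.9 139.6 -72.3]
[0.3, -0.65, 0.42] [-0.02, 0.13, 0.21]
[0.28, -0.66, 0.42] [-0.02, 0.13, 0.21]
[0.26, -0.66, 0.42] [-0.02, 0.13, 0.21]
[0.24, -0.67, 0.42] [-0.02, 0.13, 0.21]
[0.22, -0.68, 0.43] [-0.02, 0.13, 0.21]
```

Request:
play_rows([
  {"dp": [0.26, -0.63, 0.4], "turn": [-0.02, 0.12, 0.2], "fingers": 1},
  {"dp": [0.25, -0.64, 0.4], "turn": [-0.02, 0.12, 0.2], "fingers": 1},
  {"dp": [0.23, -0.64, 0.4], "turn": [-0.02, 0.12, 0.2], "fingers": 1},
  {"dp": [0.2, -0.65, 0.4], "turn": [-0.02, 0.12, 0.2], "fingers": 1},
  {"dp": [0, 0, 0], "turn": [0, 0, 0], "fingers": 1},
])

```text
clock: 1.35
eef_pos: [425.2, -105.4, 56.6]
tcp_rot: [3.139, -0.239, 0.089]
contact_force: [-1.0, 0.2, -1.3]
opening: 0.002
grasp_force: 0.0
```

```bash
python3 -c "
from h import *
st();plan([443,-76,42],[3.1416,-.26,.061],3)
for n in ('side','wrist'):
  f=r.grab_frame(n); cv2.imwrite('pics/pre_%s.png'%n,f['pixels'][:,:,::-1])"
```

```text
{'clock': 1.35, 'eef_pos': [425.204, -105.373, 56.608], 'tcp_rot': [3.139, -0.239, 0.089], 'contact_force': [-1.021, 0.206, -1.308], 'opening': 0.002, 'qpos': [-0.318, 0.272, 2.318, 0.278, 0.342, 0.911]}
turn total [-0.05  0.2   0.26] dist [ 17.8  29.4 -14.6]
[0.14, -0.23, 0.16] [-0.02, 0.07, 0.09]
[0.13, -0.23, 0.16] [-0.02, 0.07, 0.09]
[0.13, -0.23, 0.16] [-0.02, 0.07, 0.09]
```

View pics/pre_wrist.png

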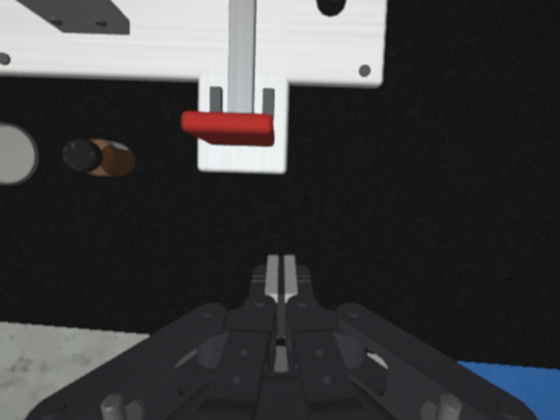

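The wrist view shows the red tab's near face ahead at px x 183–273, y 130–145, with nothing between it and the fingers at (281,260). The vial is well to the left.

Request:
play_rows([
  {"dp": [0.13, -0.23, 0.15], "turn": [0, 0.07, 0.09], "fingers": 1},
  {"dp": [0.13, -0.23, 0.15], "turn": [0, 0.07, 0.09], "fingers": 1},
  {"dp": [0.13, -0.23, 0.15], "turn": [0, 0.07, 0.09], "fingers": 1},
  {"dp": [0, 0, 0], "turn": [0, 0, 0], "fingers": 1},
])

```text
clock: 1.78
eef_pos: [444.8, -80.6, 45.3]
tcp_rot: [-3.139, -0.266, 0.059]
contact_force: [-0.8, -0.1, 0.0]
opening: 0.004
grasp_force: 0.0
```

```bash
python3 -c "
from h import *
st();f=r.grab_frame('wrist');h=cv2.cvtColor(f['pixels'],cv2.COLOR_RGB2HSV)
m=(((h[...,0]<8)|(h[...,0]>172))&(h[...,1]>120)&(h[...,2]>60)).astype(np.uint8);m[220:]=0
N,L,S,C=cv2.connectedComponentsWithStats(m)
for i in range(1,N):
  if S[i,4]>60:
    x,y,w,hh,a=S[i]; print(S[i])
    for u in (x+1,x+w-2):
      v=np.where(L[:,u]==i)[0]; print(u,v.min(),v.max())
    for u in (x+w//3,x+2*w//3):
      v=np.where(L[:,u]==i)[0]; print('bot',onz(f,u,v.max(),12).round(1))
    vb=np.where(L[:,x+2*w//3]==i)[0].max()-3; uu=np.where(L[vb]==i)[0]; print('row',vb,onz(f,uu.min(),vb,14).round(1),onz(f,uu.max(),vb,14).round(1))
"
```

```text
{'clock': 1.783, 'eef_pos': [444.834, -80.634, 45.332], 'tcp_rot': [-3.139, -0.266, 0.059], 'contact_force': [-0.829, -0.083, 0.046], 'opening': 0.004, 'qpos': [-0.244, 0.31, 2.317, 0.303, 0.273, 0.987]}
[256   0  37  29 978]
257 0 8
291 0 23
bot [586.3 -63.1  12. ]
bot [586.7 -70.5  12. ]
row 25 [586.8 -58.3  14. ] [587.8 -76.5  14. ]
[ 224  155  100   24 2143]
225 158 172
322 160 170
bot [494.3 -61.4  12. ]
bot [495.5 -82.2  12. ]
row 175 [494.9 -42.7  14. ] [498.2 -97.6  14. ]
```

Request:
play_rows([
  {"dp": [0.21, -0.06, 0.07], "turn": [0, 0, 0], "fingers": 1},
  {"dp": [0.21, -0.06, 0.07], "turn": [0, 0, 0], "fingers": 1},
  {"dp": [0.21, 0, 0.06], "turn": [0, 0, 0], "fingers": 1},
  {"dp": [0.21, 0, 0.06], "turn": [0, 0, 0], "fingers": 1},
  {"dp": [0.12, 0, 0.03], "turn": [0, 0, 0], "fingers": 1},
])

```text
clock: 2.25
eef_pos: [485.2, -74.0, 44.6]
tcp_rot: [-3.14, -0.266, 0.059]
contact_force: [-2.0, -2.0, 2.0]
opening: 0.001
grasp_force: 1.4
```

Request:
play_rows([
  {"dp": [0.15, 0, 0.04], "turn": [0, 0, 0], "fingers": 1},
  {"dp": [0.15, 0, 0.04], "turn": [0, 0, 0], "fingers": 1},
  {"dp": [0.15, 0, 0.04], "turn": [0, 0, 0], "fingers": 1},
  {"dp": [0.15, 0, 0.04], "turn": [0, 0, 0], "fingers": 1},
])

```text
clock: 2.58
eef_pos: [508.8, -71.7, 44.1]
tcp_rot: [-3.139, -0.264, 0.059]
contact_force: [-2.8, -2.4, 0.3]
opening: -0.002
grasp_force: 1.5
```

Request:
play_rows([
  {"dp": [0.1, 0, 0.03], "turn": [0, 0, 0], "fingers": 1},
  {"dp": [0.1, 0, 0.03], "turn": [0, 0, 0], "fingers": 1},
  {"dp": [0.07, 0, 0.02], "turn": [0, 0, 0], "fingers": 1},
])

```text
clock: 2.83
eef_pos: [520.4, -70.9, 43.9]
tcp_rot: [-3.139, -0.265, 0.059]
contact_force: [-3.0, -1.8, 0.8]
opening: 0.001
grasp_force: 1.3
```

Request:
play_rows([
  {"dp": [0.07, 0, 0.02], "turn": [0, 0, 0], "fingers": 1},
  {"dp": [0.05, 0, 0.01], "turn": [0, 0, 0], "fingers": 1},
])

```text
clock: 3.0
eef_pos: [524.1, -70.5, 43.7]
tcp_rot: [-3.139, -0.263, 0.059]
contact_force: [-11.1, -5.5, 6.4]
opening: -0.003
grasp_force: 5.7
```

Request:
play_rows([
  {"dp": [0.04, 0, 0.01], "turn": [0, 0, 0], "fingers": 1},
  {"dp": [0, 0, 0], "turn": [0, 0, 0], "fingers": 1},
])

```text
clock: 3.17
eef_pos: [524.1, -70.2, 43.3]
tcp_rot: [-3.138, -0.261, 0.059]
contact_force: [-11.1, -3.4, 6.4]
opening: -0.002
grasp_force: 5.3
```

```bash
python3 -c "
from h import *
st()"
```

```text
{'clock': 3.167, 'eef_pos': [524.126, -70.222, 43.324], 'tcp_rot': [-3.138, -0.261, 0.059], 'contact_force': [-11.094, -3.44, 6.391], 'opening': -0.002, 'qpos': [-0.177, 0.394, 2.161, 0.193, 0.339, 1.159]}
```

Request:
play_rows([
  {"dp": [-0.4, 0, -0.1], "turn": [0, 0, 0], "fingers": 1},
  {"dp": [-0.7, 0, -0.2], "turn": [0, 0, 0], "fingers": 1},
  {"dp": [0, 0, -0.9], "turn": [0, 0, 0], "fingers": 1},
  {"dp": [0, 0, -0.9], "turn": [0, 0, 0], "fingers": 1},
  {"dp": [0, 0, -0.9], "turn": [0, 0, 0], "fingers": 1},
])

```text
clock: 3.58
eef_pos: [451.8, -75.3, 149.2]
tcp_rot: [-3.139, -0.264, 0.059]
contact_force: [1.4, 0.1, 1.1]
opening: 0.006
grasp_force: 0.0
```

```bash
python3 -c "
from h import *
st();plan([589,-135,175],[3.1416,0,.061],5)
f=r.grab_frame('top');cv2.imwrite('pics/c1.png',cv2.resize(f['pixels'][160:260,260:420,::-1],None,fx=5,fy=5,interpolation=cv2.INTER_CUBIC))"
```

```text
{'clock': 3.583, 'eef_pos': [451.825, -75.255, 149.211], 'tcp_rot': [-3.139, -0.264, 0.059], 'contact_force': [1.382, 0.126, 1.059], 'opening': 0.006, 'qpos': [-0.225, 0.088, 2.233, 0.139, 0.572, 1.179]}
turn total [-0.02 -2.52 -0.02] dist [137.2 -59.7  25.8]
[0.68, 0.34, 0.05] [-0.0, -0.5, -0.0]
[0.68, 0.34, 0.01] [-0.0, -0.5, -0.0]
[0.68, 0.34, -0.02] [-0.0, -0.5, -0.0]
[0.68, 0.34, -0.06] [-0.0, -0.5, -0.0]
[0.67, 0.34, -0.09] [-0.0, -0.5, -0.0]
```

View pics/c1.png

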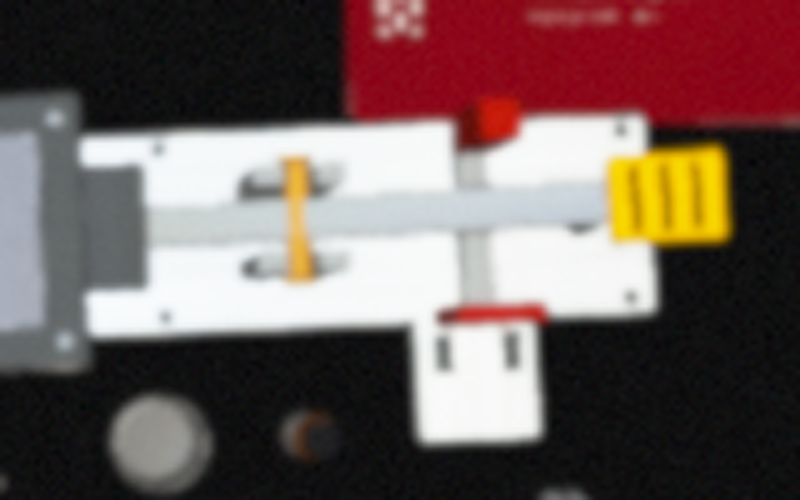

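The stop has moved across: its red post now stands clear on the far side of the lever at crop px (490,122), and the tab is at (500,314). The lever and pad have not moved (pad at crop 670,195). Next I go over the pad, rising first.

Request:
play_rows([
  {"dp": [0.68, 0.34, -0.3], "turn": [0, -0.5, 0], "fingers": 1},
  {"dp": [0.68, 0.34, -0.2], "turn": [0, -0.5, 0], "fingers": 1},
  {"dp": [0.68, 0.34, 0], "turn": [0, -0.5, 0], "fingers": 1},
  {"dp": [0.68, 0.34, 0], "turn": [0, -0.5, 0], "fingers": 1},
  {"dp": [0.67, 0.34, 0], "turn": [0, -0.5, 0], "fingers": 1},
])

```text
clock: 4.05
eef_pos: [587.5, -136.2, 190.7]
tcp_rot: [-3.14, -0.004, 0.06]
contact_force: [0.2, -0.4, 0.0]
opening: -0.002
grasp_force: 0.0
```

Request:
play_rows([
  {"dp": [0, 0, 0], "turn": [0, 0, 0], "fingers": 1},
])

```text
clock: 4.13
eef_pos: [592.3, -137.4, 189.7]
tcp_rot: [-3.141, -0.007, 0.06]
contact_force: [-0.5, 0.1, 0.5]
opening: 0.0
grasp_force: 0.0
```

```bash
python3 -c "
from h import *
st();plan([589,-135,130],[3.1416,0,.061],3)"
```

```text
{'clock': 4.133, 'eef_pos': [592.31, -137.449, 189.7], 'tcp_rot': [-3.141, -0.007, 0.06], 'contact_force': [-0.545, 0.089, 0.5], 'opening': 0.0, 'qpos': [-0.232, 0.365, 1.715, 0.003, 1.055, 1.278]}
turn total [-0.   -0.06 -0.01] dist [ -3.3   2.4 -59.7]
[-0.03, -0.02, 0.5] [-0.0, -0.02, -0.0]
[-0.03, -0.02, 0.5] [-0.0, -0.02, -0.0]
[-0.03, -0.02, 0.5] [-0.0, -0.02, -0.0]
```

Request:
play_rows([
  {"dp": [-0.03, 0, 0.5], "turn": [0, -0.03, 0], "fingers": 1},
  {"dp": [-0.03, 0, 0.5], "turn": [0, -0.03, 0], "fingers": 1},
  {"dp": [-0.02, 0, 0.45], "turn": [0, 0, 0], "fingers": 1},
  {"dp": [0, 0, 0.1], "turn": [0, 0, 0], "fingers": 1},
  {"dp": [0, 0, 0.1], "turn": [0, 0, 0], "fingers": 1},
])

```text
clock: 4.55
eef_pos: [581.9, -135.5, 122.9]
tcp_rot: [-3.139, 0.004, 0.06]
contact_force: [-1.7, -0.5, 4.0]
opening: -0.001
grasp_force: 1.6
```

Request:
play_rows([
  {"dp": [0, 0, 0.1], "turn": [0, 0, 0], "fingers": 1},
  {"dp": [0, 0, 0.1], "turn": [0, 0, 0], "fingers": 1},
  {"dp": [0, 0, 0.1], "turn": [0, 0, 0], "fingers": 1},
  {"dp": [0, 0, 0.1], "turn": [0, 0, 0], "fingers": 1},
])

```text
clock: 4.88
eef_pos: [582.9, -135.8, 107.9]
tcp_rot: [-3.14, 0.001, 0.06]
contact_force: [0.4, -1.4, 3.6]
opening: 0.001
grasp_force: 1.8
```

Request:
play_rows([
  {"dp": [0, 0, 0.15], "turn": [0, 0, 0], "fingers": 1},
  {"dp": [0, 0, 0.15], "turn": [0, 0, 0], "fingers": 1},
  {"dp": [0, 0, 0.15], "turn": [0, 0, 0], "fingers": 1},
  {"dp": [0, 0, 0.15], "turn": [0, 0, 0], "fingers": 1},
  {"dp": [0, 0, 0.15], "turn": [0, 0, 0], "fingers": 1},
])

```text
clock: 5.3
eef_pos: [581.9, -135.6, 76.6]
tcp_rot: [-3.139, 0.003, 0.06]
contact_force: [-0.8, -4.2, 4.8]
opening: -0.001
grasp_force: 2.3
```

```bash
python3 -c "
from h import *
st()
f=r.grab_frame('side');cv2.imwrite('pics/c2.png',cv2.resize(f['pixels'][110:260,220:400,::-1],None,fx=4,fy=4,interpolation=cv2.INTER_CUBIC))"
```

```text
{'clock': 5.3, 'eef_pos': [581.947, -135.618, 76.601], 'tcp_rot': [-3.139, 0.003, 0.06], 'contact_force': [-0.837, -4.197, 4.773], 'opening': -0.001, 'qpos': [-0.232, 0.496, 1.808, 0.002, 0.841, 1.278]}
```

View pics/c2.png

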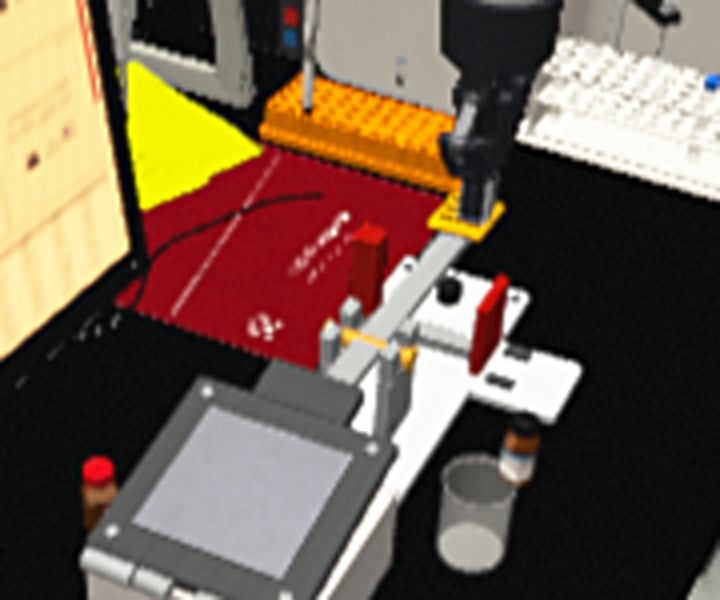

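The fingers stand on the yellow pad at crop px (475,215), slightly to the near side. The lever is about level in its notches, and the flap is starting to rise. The sideways force shows the pad moving outward, so I follow it by a few mm in -y.

Request:
play_rows([
  {"dp": [0.03, 0.07, 0.1], "turn": [0, 0, 0], "fingers": 1},
  {"dp": [0.03, 0.05, 0.15], "turn": [0, 0, 0], "fingers": 1},
  {"dp": [0, 0, 0.15], "turn": [0, 0, 0], "fingers": 1},
  {"dp": [0, 0, 0.15], "turn": [0, 0, 0], "fingers": 1},
])

```text
clock: 5.68
eef_pos: [584.3, -139.8, 54.6]
tcp_rot: [-3.139, 0.003, 0.06]
contact_force: [0.1, 2.5, 3.8]
opening: 0.004
grasp_force: 2.0
```

Request:
play_rows([
  {"dp": [0, 0, 0.1], "turn": [0, 0, 0], "fingers": 1},
  {"dp": [0, 0, 0.06], "turn": [0, 0, 0], "fingers": 1},
])

```text
clock: 5.85
eef_pos: [584.1, -139.9, 48.0]
tcp_rot: [-3.139, 0.004, 0.06]
contact_force: [-0.3, 2.2, 3.9]
opening: 0.0
grasp_force: 1.9
```

Request:
play_rows([
  {"dp": [0, -0.03, 0.08], "turn": [0, 0, 0], "fingers": 1},
  {"dp": [0, -0.02, 0.06], "turn": [0, 0, 0], "fingers": 1},
  {"dp": [0, 0, 0.05], "turn": [0, 0, 0], "fingers": 1},
])

```text
clock: 6.1
eef_pos: [584.7, -138.6, 41.9]
tcp_rot: [-3.14, 0.002, 0.06]
contact_force: [-7.0, -1.0, 29.3]
opening: 0.006
grasp_force: 14.4
```

Request:
play_rows([
  {"dp": [0, 0, 0.05], "turn": [0, 0, 0], "fingers": 1},
  {"dp": [0, 0, 0.02], "turn": [0, 0, 0], "fingers": 1},
])

```text
clock: 6.27
eef_pos: [584.9, -138.6, 41.4]
tcp_rot: [-3.14, 0.002, 0.06]
contact_force: [-12.3, -0.2, 44.4]
opening: 0.002
grasp_force: 21.2
```

Request:
play_rows([
  {"dp": [-0.02, 0, -0.05], "turn": [0, 0, 0], "fingers": 1},
  {"dp": [0, 0, 0], "turn": [0, 0, 0], "fingers": 1},
  {"dp": [0, 0, 0], "turn": [0, 0, 0], "fingers": 1},
  {"dp": [0, 0, 0], "turn": [0, 0, 0], "fingers": 1},
])

```text
clock: 6.6
eef_pos: [584.6, -138.7, 42.2]
tcp_rot: [-3.14, 0.001, 0.06]
contact_force: [-3.1, -1.8, 17.8]
opening: 0.0
grasp_force: 8.7
```

```bash
python3 -c "
from h import *
f=r.grab_frame('side');st();cv2.imwrite('pics/c3.png',cv2.resize(f['pixels'][110:260,220:400,::-1],None,fx=4,fy=4,interpolation=cv2.INTER_CUBIC))"
```

```text
{'clock': 6.65, 'eef_pos': [584.586, -138.694, 42.111], 'tcp_rot': [-3.14, 0.001, 0.06], 'contact_force': [-2.835, -1.648, 17.585], 'opening': 0.003, 'qpos': [-0.236, 0.549, 1.816, 0.001, 0.777, 1.274]}
```

View pics/c3.png

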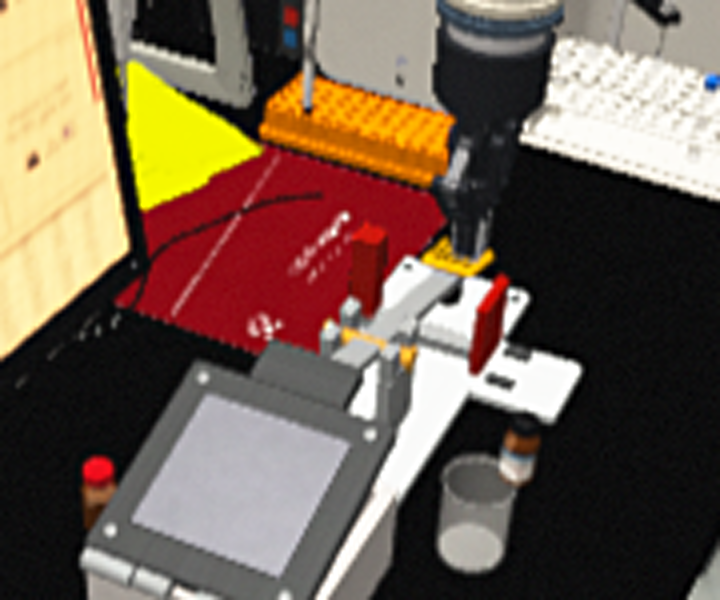

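The pad is down on the bumper at crop px (460,257), with the TCP at 42 mm and a steady 18 N. The flap is raised (lip at about (305,375)), the pin is still in its notches, and the vials and beaker have not moved. I'm handing in.

```bash
python3 -c "
from rig import r
print(r.sign_off())"
```

```text
the job is handed in; nothing more can be done
None
```

Done and handed in at about 6.7 s: the stop is pushed fully across, and the arm is still holding the lever down on its bumper at about 18 N with the flap raised; the other things were left untouched.

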